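# Clamp a specimen stub in the ratchet vise

## Task

Stand the square specimen block in the open ratchet vise, then swing the vise's lever back and forth until the block is clamped firmly against the bottomed-out rear jaw, feeling the load build on the lever so that it is not overtightened. Leave the lever swung back at its rest stop, let go of everything, and leave the other things on the bench where they are.

Things in the scene. Friction and masses are not known exactly. Their poses are not given: they have to be found in the camera images.
- specimen: Square aluminium block, 30 x 30 mm in plan, 50 mm tall, 0.1 to 0.2 kg, standing upright, with a thin black disc (22 mm across, 3 mm high) on its top. Origin: centre of its underside; z up; x and y square to its sides. Either way round fits the vise. It stands on one side of the vise or on the other.
- vise: Grey ratchet vise fixed to the bench: base plate 110 mm (x) by 325 mm (y, from -180 to +145 mm), 18 mm thick. It clamps along its +y. Origin: on the bench, below the middle of the open bed; z up. Moving jaw and rear jaw are 34 mm wide (x) and stand 30 mm above the bed; at the start their faces lie at y = -23 and y = +23 mm.
- bed (a point): Middle of the open bed where the block stands: on the plate's top, 18 mm above the bench, between two low rails along the vise's y (5 mm high, 6 mm wide, 38 mm apart inside). A block set down here has 8 mm free to either jaw and 4 mm to either rail. Axes as the vise's.
- jaw: Moving steel jaw. Origin: at bed level, middle of its clamping face (the one that looks to the vise's +y). It moves 3.8 mm to +y for each notch of the wheel. The block is firmly clamped with 15 to 75 N between jaw and block at rest; over 90 N at any moment spoils it.
- housing (a point): Top centre of the closed rear housing (y 72 to 142 mm in the vise, 59 mm tall). The rear jaw floats: the pushed block drives it to +y against a light drag of about 4 N until, after 3 to 23 mm, its tail meets a sprung stop inside. That travel is set anew each time and can only be felt. From there the jaw force grows by about 5.5 N per mm of jaw travel, 21 N per notch.
- wheel_axis (a point): Point on the upright axis shared by the toothed ratchet wheel (90 mm across, 24 teeth, middle 27 mm above the bench) and the lever, 40 mm above the bench; x = 0, y = -110 mm in the vise frame. A spring pawl under the lever turns the wheel counter-clockwise seen from above, closing the jaw; a second pawl holds it.
- post_top (a point): Centre of the top of the lever's upright round black handle post: 16 mm diameter, 43 to 109 mm above the bench, 100 mm from the wheel axis, on the flat steel lever. Each 10 N of jaw force gives 1.4 N across the post; friction makes it read about 1 N more in motion, up to 1 N less when held still. When the lever is let back the wheel settles on its last full notch, so the jaw force falls by up to one notch (21 N).
- lever (a joint): Lever swing, rad: 0 at its rest stop, 0.76 at its far stop (both hard). At 0 the lever points, from the axis, 155.5 degrees counter-clockwise from the vise's x axis; it swings counter-clockwise, seen from above, as the value grows, which closes the jaw. A notch is 0.262 rad; from below 0.05 to beyond 0.68 gains two. It swings back freely, clicking, and stays where left.
- round_stub: Round aluminium stub, 40 mm diameter, 30 mm tall. Bystander: leave it where it is. Origin: centre of its underside.
- objective: Steel microscope objective, 28 mm diameter, 46 mm tall. Bystander: leave it where it is. Origin: centre of its underside.
- eyepiece: Black eyepiece, 36 mm diameter, 58 mm tall. Bystander: leave it where it is. Origin: centre of its underside.
- oil_bottle: Small amber glass bottle, 32 mm diameter, 70 mm tall. Bystander: leave it where it is. Origin: centre of its underside.
- slide_box: Grey slide box, 85 x 95 x 33 mm. Bystander: leave it where it is. Origin: centre of its underside.
- dish: Shallow glass dish, 90 mm diameter, 15 mm tall. Bystander: leave it where it is. Origin: centre of its underside.
- screwdriver: Screwdriver lying flat, 160 mm long, along its x. Bystander: leave it where it is. Origin: centre of its underside.

How it is judged:
By the outcome, as a careful person would: the job done as asked, in the order asked, and still so for the second after the job is handed in, with the robot touching nothing.
It also fails if it takes over 72 s, if anything falls off the work surface, if the arm or the gripper's body presses on something with over 40 N, if the wrist force passes 120 N, or if a joint passes its speed limit or range.

## Robot

A 7-joint arm with a two-finger parallel gripper is mounted at the origin on the work surface. World frame = base frame: x ahead of the robot, y to its left, z up, the work surface at z = 0. Lengths are in m, angles in rad, forces in N, time in s.
With the tool pointing down it reaches from about 0.425 to 0.925 m from the base axis. Payload 6.8 kg.
Tool frame: the origin (TCP) lies on the centre line of the jaws, within the pads' length; the fingertips stand 8 mm ahead of it and the grasp point (between the pads) lies 11 mm behind it (bot.tips_ahead is the distance from the TCP to the fingertips, in m); z points along the fingers, y is the line along which they close (so a half turn about z gives the same grasp; the last joint's range is limited). The gripper opens to 85 mm and grips with 20 to 120 N. Pads are 22 mm wide; open, the fingers measure 114 mm over their backs; the gripper's body (76 mm by 85 mm) begins 54 mm behind the grasp point. The pads swing forward as they close: fully open they stand 13 mm farther back than shut.
Start: joints at [-1.23, 0.477, 0.022, 1.555, -0.011, 1.109, -0.083], TCP at [0.293, 0.608, 0.239] pointing down, gripper open.
Joint ranges: [-2.96, 2.96], [-0.34, 2.1], [-1.41, 1.46], [0.24, 2.44], [-1.37, 4.51], [0.17, 1.92], [-2.96, 2.96]. Speed limits (rad/s): [2.39, 2.39, 3.14, 3.14, 3.14, 3.14, 3.14].

## Interface

Orientations are given as a unit quaternion [w, x, y, z].
In Python, from station import bot gives the robot as it stands.
- The arm moves only by the tool send_rows, never from a script. Its argument "deltas" is text: rows parted by semicolons, each of 4 numbers parted by spaces: the shift along the tool's x, y, z in m, then the turn about the tool's z in degrees. In form: x y z spin; .... A call has 1 to 5 rows; each row is the pose to reach, as a shift and turn from the pose commanded when the call began, along the tool's axes at that moment; what a row does not reach only later rows make up. A row lasts 1/10 s, in which the tool goes at most 50 mm and 8.59 degrees, less where a joint would pass 70% of its speed; a pose out of reach is approached as far as the arm can. A call with a gripper value outside its range is refused whole. "claw" is the opening, from 0 (shut) to 1 (fully open), set as the call begins (left out, the last holds). The fingers move at their own pace and stop on an object; "force" is the grip in N (left out, the last holds). Time passes only in rows, so rows that repeat a pose let the fingers close. It gives the time, the measured TCP pose, the force, the opening and the grip force at its end, in the units of the state.
- bot.get_obs(): the state, without advancing time (a new reading comes with each control period).
- bot.read_camera(name): name is "scene" or "top" or "wrist"; returns a dict with "img" (384x512x3 uint8, red, green, blue), "depth" (384x512 float32, m along the optical axis (not along the pixel's ray), 0 where there is no reading), "fx", "fy", "cx", "cy" (pixels), "camera_from_world" (4x4, takes a point from world to camera coordinates). Camera axes: x right, y up, looking along -z (the intrinsics and any distortion apply to the point x, -y, -z); pixel columns grow to the right and rows downward; lengths in m; the calibration is good to about 2 mm. The wrist camera is an equidistant fisheye: a pixel r from the principal point sees the ray r / f radians off the axis. A picture is of the moment at which its call begins.
- bot.hand_in(): hands the job in; it is judged then, once.
Trained networks look in a picture, given as the dict that the camera call returned (one of the last four; its "shot" number tells which), for a name from the list of things; names that differ only in an ending like _2 or _b are one class to them, and where a whole thing is asked for, a point or a joint stands for the part that bears it (a point fixed in the world has none). Each returns a list of dicts, best first, with "confidence" (0 to 1); they miss things now and then, are a little off and sometimes report something else, mostly with a low value. They report only what shows in the picture. A call takes as long as a camera call.
- bot.masks_of(picture, query): "mask" (384x512 bool, what is visible of it).
- bot.landmark_of(picture, query): "xyz" ([x, y, z] in m, in world coordinates, good to about 4 mm: a listed point, or the origin of a listed thing).
The state is a dict: "t": time; "q": joint angles; "joint_vel": joint speeds; "joint_torque": joint torques, N m; "eef_pos": TCP position; "tool_rot": TCP orientation; "contact_force": force on the tool from outside, world axes, zero at the start; "torque": the same for the moment, N m; "gripper_width": opening from 0.0 (shut) to 1.0 (fully open); "grasp_force": force on a finger pad.
Only numpy, scipy, OpenCV 4.12 (cv2) and the standard library are available. Lean on these libraries where they do the work, as an engineer would, in place of code of your own. Each camera call takes 0.05 s, during which the arm holds its last target. There are 200 camera calls.

## Working session

There is one attempt and no reset: what is moved stays moved. The work goes in short steps, Python scripts to look and compute and a tool call to move; the robot and the scene stay as the last step left them, time stands still between calls to the robot, and variables do not carry over. Pictures are saved under pics/ and viewed, at most 10 in all, crops included, and the job is handed in when it is done.

Besides the shell and the picture viewer there is one more tool, called as a command line: name --argument value ..., lists and objects as JSON in quotes. send_rows: Moves the arm, as the interface text tells. Its arguments: {"type":"object","properties":{"deltas":{"type":"string"},"claw":{"type":"number"},"force":{"type":"number"}},"required":["deltas"]}

```bash
mkdir -p pics; cat > h.py <<'E'
import numpy as np, cv2, sys
from station import bot
def save(p,n): cv2.imwrite('pics/'+n,cv2.cvtColor(p['img'],cv2.COLOR_RGB2BGR))
def lm(p,qs):
    for q in qs:
        r=bot.landmark_of(p,q)
        print(q,[(np.round(d['xyz'],4).tolist(),round(d['confidence'],2)) for d in r[:2]])
def cloud(p,mask):
    v,u=np.nonzero(mask&(p['depth']>0)); d=p['depth'][v,u]
    c=np.c_[(u-p['cx'])/p['fx']*d,-(v-p['cy'])/p['fy']*d,-d,np.ones(len(d))]
    return (np.linalg.inv(p['camera_from_world'])@c.T).T[:,:3]
E
python3 - <<'E'
from h import *
o=bot.get_obs(); print({k:np.round(v,3).tolist() for k,v in o.items()}, bot.tips_ahead)
for n in ['top','scene']:
    p=bot.read_camera(n); save(p,n+'1.png'); print(n)
    lm(p,['specimen','vise','bed','jaw','housing','wheel_axis','post_top','round_stub','objective','eyepiece','oil_bottle','slide_box','dish','screwdriver'])
    m=bot.masks_of(p,'specimen')
    for d in m[:2]:
        c=cloud(p,d['mask']); 
        if len(c)<5: continue
        t=c[c[:,2]>c[:,2].max()-.008]
        print(d['confidence'],len(c),c.min(0).round(3),c.max(0).round(3),cv2.minAreaRect((t[:,:2]*1000).astype(np.float32)))
E
```

```text
{'t': 0.0, 'q': [-1.23, 0.478, 0.022, 1.556, -0.012, 1.109, -0.083], 'joint_vel': [0.001, -0.001, 0.0, -0.001, 0.001, 0.001, -0.0], 'joint_torque': [0.001, -59.644, 1.608, -28.12, 0.012, 0.009, -0.0], 'eef_pos': [0.293, 0.608, 0.238], 'tool_rot': [-0.0, 0.223, 0.975, -0.001], 'contact_force': [-0.512, 0.038, 0.34], 'torque': [0.012, 0.011, -0.036], 'grasp_force': 0.0, 'gripper_width': 1.001} 0.008
top
specimen [([0.473, -0.0537, 0.1134], 0.48), ([0.4881, 0.3486, -0.0003], 0.46)]
vise [([0.4859, 0.3471, 0.0005], 0.2)]
bed [([0.5404, 0.0422, 0.0187], 0.78)]
jaw [([0.5396, 0.0194, 0.0198], 0.57), ([0.5724, -0.0665, 0.039], 0.21)]
housing [([0.5128, 0.1374, 0.0559], 0.64)]
wheel_axis [([0.4729, -0.0532, 0.1087], 0.63), ([0.5711, -0.0666, 0.0389], 0.62)]
post_top [([0.4739, -0.0536, 0.1098], 0.67)]
round_stub [([0.5033, -0.3938, -0.002], 0.57)]
objective [([0.7604, 0.1016, -0.0013], 0.57)]
eyepiece [([0.6068, 0.3546, 0.001], 0.52)]
oil_bottle [([0.7671, -0.0712, -0.0017], 0.69)]
slide_box [([0.7449, 0.3014, -0.0003], 0.75)]
dish [([0.666, -0.3807, -0.0024], 0.62), ([0.5415, 0.0205, 0.0194
[... 412 characters left out ...]
0.5465, 0.0167, 0.0168], 0.46)]
housing [([0.5159, 0.1411, 0.057], 0.59)]
wheel_axis [([0.5683, -0.0646, 0.0424], 0.6)]
post_top [([0.4693, -0.0499, 0.1097], 0.58)]
round_stub [([0.5046, -0.3962, 0.0039], 0.69)]
objective [([0.7604, 0.1006, 0.0005], 0.6), ([0.5044, -0.3958, 0.0035], 0.48)]
eyepiece [([0.6078, 0.3547, -0.0027], 0.85)]
oil_bottle [([0.7682, -0.0721, 0.007], 0.67), ([0.5416, 0.041, 0.018], 0.29)]
slide_box [([0.7391, 0.2997, 0.0012], 0.85)]
dish [([0.6659, -0.3791, -0.0065], 0.89)]
screwdriver [([0.7619, -0.2368, 0.0009], 0.58)]
0.66 383 [ 0.436  0.315 -0.003] [0.509 0.365 0.054] ((488.197998046875, 345.2026062011719), (31.580093383789062, 29.26024627685547), 41.68163299560547)
```

```bash
python3 - <<'E'
import cv2,numpy as np
a=cv2.imread('pics/top1.png');b=cv2.imread('pics/scene1.png')
cv2.imwrite('pics/m1.png',cv2.resize(np.vstack([a,b]),(400,600)) if 0 else cv2.resize(np.hstack([a,b]),(800,300)))
E
```

```text
(no output)
```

View pics/m1.png

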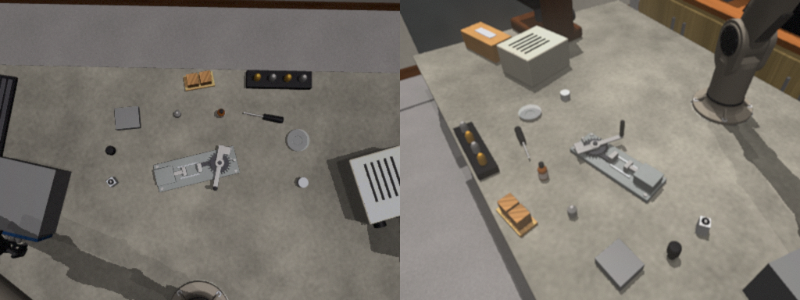

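```bash
cat >> h.py <<'E'
def go(x,y,z,yaw=None):
    "tool-frame shift and spin (deg) to world TCP x,y,z with tool y at angle yaw (mod 180)"
    from scipy.spatial.transform import Rotation as R
    o=bot.get_obs(); q=o['tool_rot']; M=R.from_quat(np.r_[q[1:],q[0]]).as_matrix()
    a=np.degrees(np.arctan2(M[1,1],M[0,1])); d=M.T@(np.array([x,y,z])-o['eef_pos'])
    s=0 if yaw is None else -((yaw-a+90)%180-90)
    print('t',round(o['t'],2),'pos',o['eef_pos'].round(4),'yaw',round(a,2),'F',o['contact_force'].round(2),'tilt',M[:,2].round(4),'q7',o['q'].round(2)[-1],'SHIFT',d.round(4),'spin',round(s,2),'dist',np.linalg.norm(d).round(3))
E
python3 -c "
from h import *
go(.489,.347,.2,None)"
```

```text
t 1.6 pos [0.2929 0.6082 0.2393] yaw 64.28 F [ 0.01 -0.41  0.14] tilt [-0.  0. -1.] q7 -0.08 SHIFT [-0.29   -0.1502  0.0393] spin 0 dist 0.329
```

send_rows --deltas "-0.29 -0.15 0.039 0; -0.29 -0.15 0.039 0; -0.29 -0.15 0.039 0; -0.29 -0.15 0.039 0; -0.29 -0.15 0.039 0"

```text
t: 2.1
eef_pos: [0.4431, 0.4081, 0.2097]
tool_rot: [0.0, 0.222, 0.975, 0.0]
contact_force: [1.2, 0.5, 0.6]
gripper_width: 1.001
grasp_force: 0.0
```

```bash
python3 -c "
from h import *
go(.489,.347,.2,None)"
```

```text
t 2.1 pos [0.4431 0.4081 0.2097] yaw 64.29 F [1.2  0.46 0.62] tilt [ 5.e-04  5.e-04 -1.e+00] q7 0.31 SHIFT [-0.0679 -0.0352  0.0097] spin 0 dist 0.077
```

send_rows --deltas "-0.068 -0.035 0.01 0; -0.068 -0.035 0.01 0; -0.068 -0.035 0.01 0; -0.068 -0.035 0.01 0"

```text
t: 2.5
eef_pos: [0.4884, 0.3484, 0.1997]
tool_rot: [-0.0, 0.223, 0.975, 0.0]
contact_force: [-0.4, 0.9, -0.5]
gripper_width: 1.003
grasp_force: 0.0
```

```bash
cat >> h.py <<'E'
def wcloud(p,mask):
    "fisheye wrist camera: world points of masked pixels (depth along the axis)"
    v,u=np.nonzero(mask&(p['depth']>0)); d=p['depth'][v,u]
    a=(u-p['cx'])/p['fx']; b=(v-p['cy'])/p['fy']; r=np.hypot(a,b)+1e-9; s=np.tan(r)/r
    c=np.c_[a*s*d,-b*s*d,-d,np.ones(len(d))]
    return (np.linalg.inv(p['camera_from_world'])@c.T).T[:,:3]
E
python3 - <<'E'
from h import *
p=bot.read_camera('wrist'); save(p,'w1.png')
lm(p,['specimen'])
for d in bot.masks_of(p,'specimen')[:2]:
    c=wcloud(p,d['mask']); t=c[(c[:,2]>.043)&(c[:,2]<.06)]
    print(d['confidence'],len(c),np.percentile(c[:,2],[5,50,95]).round(3),len(t),cv2.minAreaRect((t[:,:2]*1000).astype(np.float32)) if len(t)>5 else '')
go(.489,.347,.2)
E
```

```text
specimen [([0.4873, 0.3466, -0.0012], 0.89)]
0.88 1010 [0.022 0.051 0.055] 851 ((486.6278076171875, 345.1332092285156), (28.238811492919922, 29.627330780029297), 37.66327667236328)
0.68 585 [0.019 0.045 0.097] 240 ((497.4888916015625, -55.631103515625), (20.046030044555664, 68.62535095214844), 81.21858978271484)
t 2.65 pos [0.4871 0.3505 0.1998] yaw 64.44 F [-0.2   1.02 -0.22] tilt [-3.e-04  1.e-03 -1.e+00] q7 0.44 SHIFT [-0.0032 -0.0023 -0.0002] spin 0 dist 0.004
```

View pics/w1.png

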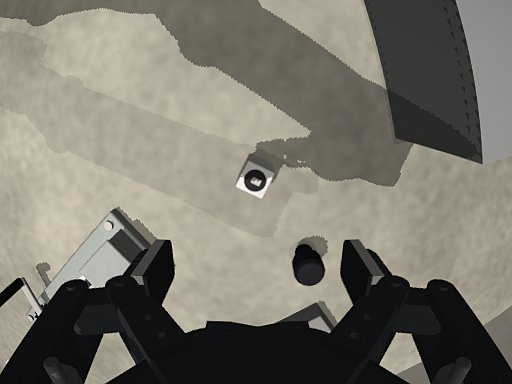

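send_rows --deltas "-0.003 -0.002 0.03 8; -0.003 -0.002 0.06 16; -0.003 -0.002 0.08 24; -0.003 -0.002 0.08 26.7; -0.003 -0.002 0.08 26.7"

```text
t: 3.15
eef_pos: [0.4887, 0.347, 0.1189]
tool_rot: [-0.0, 0.44, 0.898, -0.001]
contact_force: [0.8, 0.4, -0.0]
gripper_width: 1.0
grasp_force: 0.0
```

```bash
python3 - <<'E'
from h import *
p=bot.read_camera('wrist'); save(p,'w2.png')
lm(p,['specimen'])
d=bot.masks_of(p,'specimen')[0]
c=wcloud(p,d['mask']); t=c[(c[:,2]>.043)&(c[:,2]<.06)]
print(d['confidence'],len(c),len(t),cv2.minAreaRect((t[:,:2]*1000).astype(np.float32)))
go(.487,.3465,.028,37.7)
go(.487,.3465,.028,37.7)
E
```

```text
specimen [([0.4875, 0.3457, 0.0008], 0.92)]
0.56 1934 1559 ((486.6720275878906, 345.62725830078125), (28.520963668823242, 28.943166732788086), 38.44820785522461)
t 3.3 pos [0.4899 0.3467 0.1202] yaw 37.74 F [ 0.01 -0.37 -0.74] tilt [ 8.e-04  1.e-03 -1.e+00] q7 0.05 SHIFT [ 0.0016 -0.0025  0.0922] spin 0.04 dist 0.092
t 3.3 pos [0.4899 0.3467 0.1202] yaw 37.74 F [ 0.01 -0.37 -0.74] tilt [ 8.e-04  1.e-03 -1.e+00] q7 0.05 SHIFT [ 0.0016 -0.0025  0.0922] spin 0.04 dist 0.092
```

send_rows --deltas "0.001 -0.002 0.03 0; 0.001 -0.002 0.06 0; 0.001 -0.002 0.08 0; 0.001 -0.002 0.092 0; 0.001 -0.002 0.092 0"

```text
t: 3.8
eef_pos: [0.4871, 0.345, 0.0267]
tool_rot: [-0.0, 0.441, 0.897, -0.001]
contact_force: [0.3, 0.2, 0.6]
gripper_width: 0.998
grasp_force: 0.0
```

send_rows --deltas "0 0 0 0; 0 0 0 0; 0 0 0 0; 0 0 0 0; 0 0 0 0" --claw 0 --force 50

```text
t: 4.3
eef_pos: [0.4883, 0.3456, 0.0286]
tool_rot: [0.0, 0.442, 0.897, 0.001]
contact_force: [-1.6, -0.4, 6.8]
gripper_width: 0.343
grasp_force: 50.3
```

send_rows --deltas "0 0 0 0; 0 0 0 0; 0 0 0 0"

```text
t: 4.6
eef_pos: [0.4883, 0.3457, 0.0286]
tool_rot: [0.0, 0.442, 0.897, 0.001]
contact_force: [-0.6, -1.0, 7.3]
gripper_width: 0.335
grasp_force: 50.3
```

send_rows --deltas "0 0 -0.04 0; 0 0 -0.08 0; 0 0 -0.1 0; 0 0 -0.1 0"

```text
t: 5.0
eef_pos: [0.4895, 0.3464, 0.1308]
tool_rot: [0.001, 0.442, 0.897, 0.003]
contact_force: [-0.0, 0.2, -2.1]
gripper_width: 0.345
grasp_force: 50.2
```

```bash
python3 - <<'E'
from h import *
go(.5405,.0415,.13,15.2)
p=bot.read_camera('scene'); lm(p,['specimen','bed','housing','wheel_axis'])
E
```

```text
t 5.0 pos [0.4895 0.3464 0.1308] yaw 37.57 F [-0.01  0.24 -2.11] tilt [ 0.0044  0.004  -1.    ] q7 0.04 SHIFT [-2.728e-01 -1.454e-01 -2.000e-04] spin 22.37 dist 0.309
specimen [([0.4902, 0.3518, 0.1018], 0.66)]
bed [([0.5411, 0.0403, 0.0189], 0.63), ([0.7609, -0.2363, -0.0015], 0.61)]
housing [([0.5142, 0.1415, 0.0579], 0.56)]
wheel_axis [([0.5687, -0.0656, 0.0409], 0.78)]
```

send_rows --deltas "-0.044 -0.023 0 4; -0.088 -0.047 0 8; -0.131 -0.07 0 12; -0.175 -0.093 0 17; -0.219 -0.117 0 22.4"

```text
t: 5.75
eef_pos: [0.528, 0.0984, 0.1266]
tool_rot: [-0.0, 0.609, 0.793, -0.001]
contact_force: [0.5, -0.0, -2.3]
gripper_width: 0.338
grasp_force: 50.2
```

```bash
python3 - <<'E'
from h import *
go(.5405,.0415,.13,15.2)
E
```

```text
t 5.75 pos [0.528  0.0984 0.1266] yaw 15.0 F [ 0.54 -0.   -2.33] tilt [-1.7e-03 -7.0e-04 -1.0e+00] q7 0.14 SHIFT [-0.0582 -0.0027 -0.0034] spin -0.2 dist 0.058
```

send_rows --deltas "-0.03 -0.0015 0 0; -0.058 -0.0027 -0.001 -0.2; -0.058 -0.0027 -0.001 -0.2; -0.058 -0.0027 -0.001 -0.2"

```text
t: 6.15
eef_pos: [0.5406, 0.0431, 0.1276]
tool_rot: [-0.001, 0.607, 0.795, -0.001]
contact_force: [0.0, 0.5, -2.0]
gripper_width: 0.341
grasp_force: 50.2
```

```bash
python3 - <<'E'
from h import *
go(.5405,.0415,.13,15.2)
p=bot.read_camera('wrist'); save(p,'w3.png')
lm(p,['specimen','bed','jaw','housing','wheel_axis','post_top'])
for n in ['top','scene']:
    p=bot.read_camera(n); print(n); lm(p,['specimen','bed','housing','wheel_axis','post_top'])
E
```

```text
t 6.15 pos [0.5406 0.0431 0.1276] yaw 15.29 F [ 0.03  0.46 -2.04] tilt [-1.9e-03 -5.0e-04 -1.0e+00] q7 0.26 SHIFT [-0.0015 -0.0005 -0.0024] spin 0.09 dist 0.003
specimen [([0.5397, 0.0443, 0.1], 0.61)]
bed [([0.5399, 0.0402, 0.0204], 0.77)]
jaw []
housing [([0.5119, 0.1377, 0.0601], 0.84)]
wheel_axis [([0.5656, -0.0662, 0.0419], 0.87), ([0.5416, 0.0433, 0.0989], 0.43)]
post_top [([0.4715, -0.0532, 0.1103], 0.79), ([0.5126, 0.1409, 0.0557], 0.64)]
top
specimen []
bed []
housing [([0.5122, 0.1402, 0.0562], 0.97), ([0.7614, -0.2376, 0.001], 0.36)]
wheel_axis [([0.5724, -0.0668, 0.0389], 0.61), ([0.742, 0.3021, 0.0008], 0.61)]
post_top [([0.4751, -0.0536, 0.1116], 0.75), ([0.6695, -0.3802, -0.0009], 0.65)]
scene
specimen [([0.5426, 0.0498, 0.0984], 0.5), ([0.5409, 0.0391, 0.0188], 0.29)]
bed [([0.5427, 0.0404, 0.0191], 0.62)]
housing [([0.5125, 0.1385, 0.0537], 0.58)]
wheel_axis [([0.5683, -0.065, 0.0395], 0.69)]
post_top []
```

View pics/w3.png

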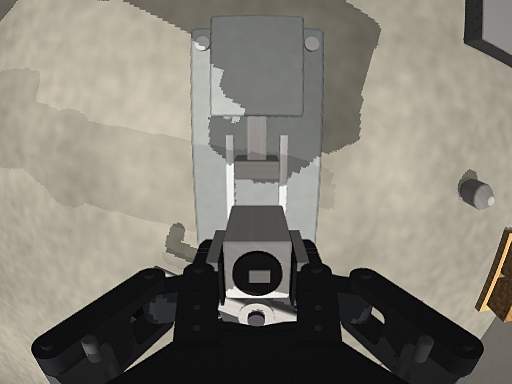

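send_rows --deltas "-0.003 -0.0005 0.03 0; -0.003 -0.0005 0.055 0; -0.003 -0.0005 0.07 0; -0.003 -0.0005 0.076 0; -0.003 -0.0005 0.076 0"

```text
t: 7.6
eef_pos: [0.5411, 0.0406, 0.0521]
tool_rot: [-0.0, 0.606, 0.795, -0.001]
contact_force: [0.9, -0.7, -1.4]
gripper_width: 0.342
grasp_force: 50.2
```

send_rows --deltas "0 0 0.001 0; 0 0 0.002 0; 0 0 0.003 0"

```text
t: 7.9
eef_pos: [0.5421, 0.0408, 0.0504]
tool_rot: [0.0, 0.606, 0.795, 0.001]
contact_force: [-0.2, 0.5, -1.4]
gripper_width: 0.349
grasp_force: 50.2
```

```bash
python3 - <<'E'
from h import *
go(.5405,.040,.0466,15.3)
p=bot.read_camera('wrist'); save(p,'w4.png'); lm(p,['specimen','bed'])
E
```

```text
t 7.9 pos [0.5421 0.0408 0.0504] yaw 15.39 F [-0.19  0.45 -1.45] tilt [ 1.5e-03  4.0e-04 -1.0e+00] q7 0.31 SHIFT [-0.0004 -0.0018  0.0038] spin 0.09 dist 0.004
specimen [([0.5416, 0.0422, 0.021], 0.62)]
bed []
```

View pics/w4.png

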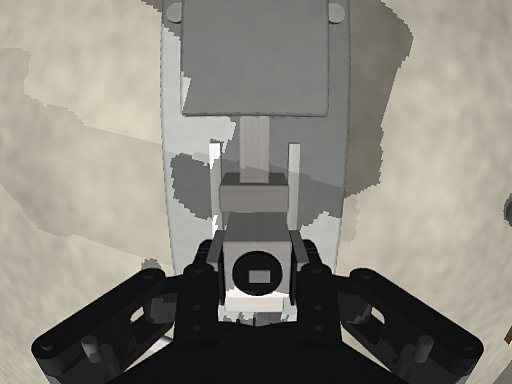

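send_rows --deltas "0 -0.0015 0.001 0; 0 -0.0015 0.002 0; 0 -0.0015 0.003 0; 0 -0.0015 0.003 0"

```text
t: 8.45
eef_pos: [0.54, 0.0403, 0.0466]
tool_rot: [-0.0, 0.606, 0.795, -0.0]
contact_force: [0.2, 0.7, -0.8]
gripper_width: 0.341
grasp_force: 50.3
```

send_rows --deltas "0 0 0.001 0; 0 0 0.001 0"

```text
t: 8.65
eef_pos: [0.54, 0.0402, 0.0466]
tool_rot: [-0.0, 0.606, 0.795, 0.0]
contact_force: [-4.8, -0.6, 10.9]
gripper_width: 0.344
grasp_force: 51.9
```

send_rows --deltas "0 0 0.001 0; 0 0 0.001 0"

```text
t: 8.85
eef_pos: [0.5401, 0.0402, 0.0466]
tool_rot: [-0.0, 0.606, 0.795, 0.0]
contact_force: [-7.0, 0.5, 23.7]
gripper_width: 0.347
grasp_force: 53.4
```

send_rows --deltas "0 0 -0.002 0; 0 0 -0.002 0"

```text
t: 9.05
eef_pos: [0.5403, 0.0404, 0.0469]
tool_rot: [0.0, 0.606, 0.795, 0.0]
contact_force: [1.6, -0.7, -0.9]
gripper_width: 0.339
grasp_force: 50.4
```

send_rows --deltas "0 0 0 0; 0 0 0 0; 0 0 0 0" --claw 0.7

```text
t: 9.35
eef_pos: [0.5401, 0.0403, 0.0465]
tool_rot: [-0.0, 0.606, 0.795, -0.0]
contact_force: [-0.6, 1.0, 0.1]
gripper_width: 0.702
grasp_force: 0.0
```

send_rows --deltas "0 0 -0.03 0; 0 0 -0.07 0; 0 0 -0.12 0; 0 0 -0.14 0; 0 0 -0.14 0"

```text
t: 9.85
eef_pos: [0.5423, 0.0405, 0.1901]
tool_rot: [0.002, 0.606, 0.795, 0.003]
contact_force: [-0.1, 0.8, 0.3]
gripper_width: 0.703
grasp_force: 0.0
```

```bash
python3 - <<'E'
from h import *
go(.471,-.0515,.19,15.3)
p=bot.read_camera('wrist'); save(p,'w5.png'); lm(p,['specimen','bed','post_top','wheel_axis','jaw'])
E
```

```text
t 9.85 pos [0.5423 0.0405 0.1901] yaw 15.37 F [-0.12  0.75  0.26] tilt [ 0.0066  0.0018 -1.    ] q7 0.23 SHIFT [-0.0698 -0.0932 -0.0006] spin 0.07 dist 0.116
specimen [([0.5394, 0.0403, 0.0208], 0.66)]
bed []
post_top [([0.4712, -0.0521, 0.1087], 0.94)]
wheel_axis [([0.5672, -0.0678, 0.0365], 0.98)]
jaw [([0.5452, 0.0133, 0.0204], 0.74)]
```

View pics/w5.png

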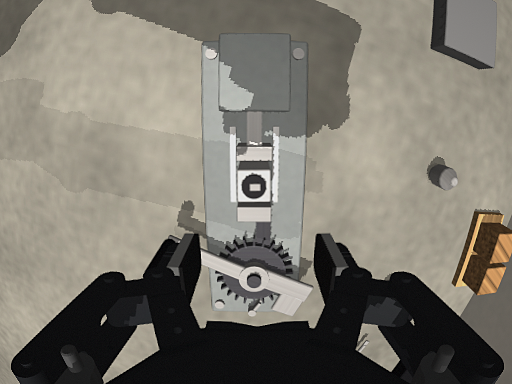

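send_rows --deltas "-0.02 -0.03 0 -8; -0.045 -0.06 0 -16; -0.0706 -0.0924 0 -24; -0.0706 -0.0924 0 -32; -0.0706 -0.0924 0 -40" --claw 0.55

```text
t: 10.65
eef_pos: [0.4684, -0.0536, 0.1858]
tool_rot: [-0.001, 0.296, 0.955, -0.0]
contact_force: [-0.3, 0.4, 0.5]
gripper_width: 0.551
grasp_force: 0.0
```

send_rows --deltas "0 0 0 -8; 0 0 0 -16; 0 0 0 -24; 0 0 0 -25.5; 0 0 0 -25.5"

```text
t: 11.15
eef_pos: [0.4693, -0.0524, 0.186]
tool_rot: [-0.001, 0.081, 0.997, -0.0]
contact_force: [0.2, -0.3, 0.6]
gripper_width: 0.551
grasp_force: 0.0
```

```bash
python3 - <<'E'
from h import *
p=bot.read_camera('wrist'); save(p,'w6.png'); lm(p,['post_top','wheel_axis','specimen'])
d=bot.masks_of(p,'post_top')
for e in d[:1]:
    c=wcloud(p,e['mask']); t=c[c[:,2]>.1]; print(len(t),t.mean(0) if len(t) else '')
go(.472,-.052,.078,80.8)
E
```

```text
post_top [([0.4708, -0.05, 0.1109], 0.77)]
wheel_axis [([0.5651, -0.0673, 0.0404], 0.91)]
specimen [([0.5418, 0.0405, 0.0209], 0.92), ([0.5441, 0.0393, 0.0235], 0.66)]
345 [ 0.46936513 -0.0524752   0.10890874]
t 11.4 pos [ 0.4696 -0.0523  0.1865] yaw 80.81 F [-0.07 -0.34  0.45] tilt [-3.e-04 -1.e-04 -1.e+00] q7 1.45 SHIFT [-0.0023  0.0007  0.1085] spin 0.01 dist 0.109
```

View pics/w6.png

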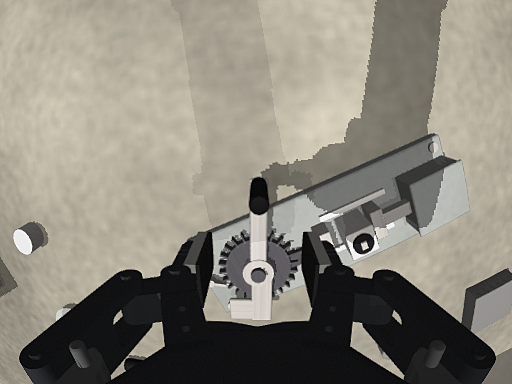

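send_rows --deltas "0 0 0.04 0; 0 0 0.08 0; 0 0 0.1 0; 0 0 0.107 0; 0 0 0.107 0"

```text
t: 11.9
eef_pos: [0.4694, -0.0523, 0.0792]
tool_rot: [-0.001, 0.08, 0.997, -0.0]
contact_force: [-0.2, 0.3, 0.4]
gripper_width: 0.546
grasp_force: 0.0
```

send_rows --deltas "0 0 0 0; 0 0 0 0; 0 0 0 0; 0 0 0 0; 0 0 0 0" --claw 0 --force 20

```text
t: 12.4
eef_pos: [0.4707, -0.0522, 0.0808]
tool_rot: [0.001, 0.08, 0.997, 0.0]
contact_force: [-1.5, -0.4, 8.3]
gripper_width: 0.18
grasp_force: 21.5
```

```bash
python3 - <<'E'
from h import *
go(.4703,-.05,.078,80.8)
E
```

```text
t 12.4 pos [ 0.4707 -0.0522  0.0808] yaw 80.88 F [-1.48 -0.39  8.33] tilt [ 2.4e-03  3.0e-04 -1.0e+00] q7 1.52 SHIFT [0.0008 0.0021 0.0028] spin 0.08 dist 0.004
```

send_rows --deltas "0 0.001 -0.001 0; 0 0.001 -0.001 0"

```text
t: 12.6
eef_pos: [0.4708, -0.0515, 0.081]
tool_rot: [0.001, 0.08, 0.997, -0.0]
contact_force: [3.2, -0.9, -2.9]
gripper_width: 0.182
grasp_force: 20.7
```

send_rows --deltas "0 0.001 0 0; 0 0.001 0 0"

```text
t: 12.8
eef_pos: [0.4708, -0.0514, 0.081]
tool_rot: [0.001, 0.08, 0.997, -0.0]
contact_force: [3.9, -4.2, -1.3]
gripper_width: 0.182
grasp_force: 20.8
```

send_rows --deltas "-0.001 -0.0139 0 -8; -0.0039 -0.0276 0 -16; -0.0086 -0.0407 0 -24; -0.0152 -0.053 0 -32; -0.0234 -0.0643 0 -40"

```text
t: 13.3
eef_pos: [0.4826, -0.1174, 0.0809]
tool_rot: [-0.0, -0.269, 0.963, 0.0]
contact_force: [0.6, 2.2, 1.4]
gripper_width: 0.177
grasp_force: 21.2
```

```bash
cat >> h.py <<'E'
def feel(n=1):
    "lever angle from tool position and force across the post (+ = resisting closing), radial, z"
    from scipy.spatial.transform import Rotation as R
    W=np.array([.4708,-.0514])-.1*np.array([np.cos(np.radians(170.8)),np.sin(np.radians(170.8))])
    out=[]
    for i in range(n):
        if i: bot.read_camera('top')
        o=bot.get_obs(); v=o['eef_pos'][:2]-W; th=np.arctan2(v[1],v[0])%(2*np.pi)
        e=np.array([np.cos(th),np.sin(th)]); f=o['contact_force']
        out.append([th-np.radians(170.8), np.linalg.norm(v)*1000, -(f[1]*e[0]-f[0]*e[1]), f[0]*e[0]+f[1]*e[1], f[2]])
    out=np.array(out); print('t',round(o['t'],2),'lever,r,Ftan,Frad,Fz',out.mean(0).round(3),'Ftan each',out[:,2].round(1),'w',round(o['gripper_width'],3))
E
python3 -c "
from h import *
feel(2)
go(.5,.05,.08)"
```

```text
t 13.35 lever,r,Ftan,Frad,Fz [  0.695 100.267   0.453  -1.539  -0.65 ] Ftan each [ 1.6 -0.7] w 0.181
t 13.35 pos [ 0.4839 -0.1196  0.081 ] yaw 121.51 F [ 1.65  0.2  -2.7 ] tilt [ 1.e-03 -5.e-04 -1.e+00] q7 2.25 SHIFT [-0.1023  0.1362  0.0009] spin 0 dist 0.17
```

send_rows --deltas "-0.001 0.0139 0 8; -0.0039 0.0276 0 16; -0.0086 0.0407 0 24; -0.0152 0.053 0 32; -0.0234 0.0643 0 40"

```text
t: 13.85
eef_pos: [0.4708, -0.0505, 0.081]
tool_rot: [0.001, 0.084, 0.996, -0.0]
contact_force: [-0.2, -40.8, 0.8]
gripper_width: 0.181
grasp_force: 27.3
```

send_rows --deltas "0 0 0 0"

```text
t: 13.95
eef_pos: [0.4707, -0.0513, 0.081]
tool_rot: [0.001, 0.083, 0.997, -0.001]
contact_force: [3.4, -7.4, -1.2]
gripper_width: 0.18
grasp_force: 21.7
```

send_rows --deltas "-0.001 -0.0139 0 -8; -0.0039 -0.0276 0 -16; -0.0086 -0.0407 0 -24; -0.0152 -0.053 0 -32; -0.024 -0.0649 0 -40.5"

```text
t: 14.45
eef_pos: [0.4826, -0.1181, 0.0809]
tool_rot: [-0.001, -0.272, 0.962, 0.0]
contact_force: [0.3, 1.0, 3.1]
gripper_width: 0.176
grasp_force: 22.2
```

```bash
python3 -c "
from h import *
feel(3)
p=bot.read_camera('scene'); lm(p,['specimen','jaw'])"
```

```text
t 14.55 lever,r,Ftan,Frad,Fz [  0.703 100.605   0.24    0.437   3.851] Ftan each [ 0.7 -0.7  0.7] w 0.176
specimen [([0.541, 0.0484, 0.0152], 0.68), ([0.5379, 0.0436, 0.0161], 0.62)]
jaw [([0.5431, 0.0337, 0.0169], 0.59)]
```

send_rows --deltas "-0.0011 0.0148 0 8.5; -0.0044 0.0292 0 17; -0.0097 0.0431 0 25.5; -0.0171 0.0559 0 34; -0.0225 0.0632 0 39.2"

```text
t: 15.2
eef_pos: [0.4705, -0.0509, 0.081]
tool_rot: [0.001, 0.073, 0.997, 0.0]
contact_force: [3.5, -22.8, -2.7]
gripper_width: 0.186
grasp_force: 23.2
```

send_rows --deltas "0 0 0 0"

```text
t: 15.3
eef_pos: [0.4705, -0.0515, 0.081]
tool_rot: [0.001, 0.072, 0.997, -0.0]
contact_force: [4.4, -1.0, -0.2]
gripper_width: 0.182
grasp_force: 21.9
```

```bash
python3 -c "
from h import *
feel(1)"
```

```text
t 15.3 lever,r,Ftan,Frad,Fz [ 1.00000e-03  1.00308e+02 -3.24000e-01 -4.53400e+00 -2.43000e-01] Ftan each [-0.3] w 0.182
```

send_rows --deltas "-0.0011 -0.0148 0 -8.5; -0.0044 -0.0292 0 -17; -0.0097 -0.0431 0 -25.5"

```text
t: 15.6
eef_pos: [0.4728, -0.0952, 0.0809]
tool_rot: [-0.0, -0.155, 0.988, 0.001]
contact_force: [1.2, 1.2, 3.1]
gripper_width: 0.181
grasp_force: 22.4
```

```bash
python3 -c "
from h import *
feel(2)"
```

```text
t 15.65 lever,r,Ftan,Frad,Fz [  0.455 100.641   0.488  -1.583   1.84 ] Ftan each [0.8 0.1] w 0.181
```

send_rows --deltas "-0.0011 -0.0148 0 -8.5; -0.0028 -0.0236 0 -13.7; -0.0028 -0.0236 0 -13.7"

```text
t: 15.95
eef_pos: [0.4826, -0.1185, 0.0809]
tool_rot: [-0.001, -0.267, 0.964, 0.0]
contact_force: [-3.5, -1.2, 9.8]
gripper_width: 0.179
grasp_force: 23.0
```

```bash
python3 -c "
from h import *
feel(3)"
```

```text
t 16.05 lever,r,Ftan,Frad,Fz [ 6.88000e-01  1.00808e+02 -7.00000e-02  3.75300e+00  8.73200e+00] Ftan each [ 0.8  0.5 -1.5] w 0.178
```

send_rows --deltas "0 -0.0026 -0.0005 -1.3; 0 -0.0026 -0.0005 -1.3"

```text
t: 16.25
eef_pos: [0.4833, -0.1197, 0.0809]
tool_rot: [-0.001, -0.279, 0.96, 0.0]
contact_force: [-3.7, 0.4, 5.4]
gripper_width: 0.179
grasp_force: 22.6
```

```bash
python3 -c "
from h import *
feel(2)"
```

```text
t 16.3 lever,r,Ftan,Frad,Fz [  0.706 100.815   1.802   3.313   4.631] Ftan each [2.3 1.3] w 0.178
```

send_rows --deltas "-0.0011 0.0148 0 8.5; -0.0044 0.0292 0 17; -0.0097 0.0431 0 25.5; -0.0171 0.0559 0 34; -0.0235 0.0644 0 39.8"

```text
t: 16.8
eef_pos: [0.4702, -0.052, 0.081]
tool_rot: [0.001, 0.066, 0.998, 0.0]
contact_force: [3.6, -2.7, -5.3]
gripper_width: 0.183
grasp_force: 21.6
```

send_rows --deltas "0 0.001 0 0.7; 0 0.001 0 0.7"

```text
t: 17.0
eef_pos: [0.4702, -0.0517, 0.081]
tool_rot: [0.0, 0.068, 0.998, 0.0]
contact_force: [2.3, 1.0, -2.6]
gripper_width: 0.18
grasp_force: 21.8
```

```bash
python3 -c "
from h import *
feel(1)"
```

```text
t 17.0 lever,r,Ftan,Frad,Fz [ 4.00000e-03  1.00561e+02  1.34000e+00 -2.10500e+00 -2.61700e+00] Ftan each [1.3] w 0.18
```

send_rows --deltas "-0.0011 -0.0148 0 -8.5; -0.0044 -0.0292 0 -17; -0.0097 -0.0431 0 -25.5"

```text
t: 17.3
eef_pos: [0.4729, -0.0962, 0.081]
tool_rot: [-0.0, -0.157, 0.988, 0.001]
contact_force: [1.2, 2.7, -2.4]
gripper_width: 0.184
grasp_force: 22.0
```

```bash
python3 -c "
from h import *
feel(2)"
```

```text
t 17.35 lever,r,Ftan,Frad,Fz [  0.465 100.815   1.139  -0.413  -2.693] Ftan each [ 2.3 -0. ] w 0.179
```

send_rows --deltas "-0.0011 -0.0148 0 -8.5; -0.003 -0.0245 0 -14.5; -0.003 -0.0257 0 -15"

```text
t: 17.65
eef_pos: [0.4839, -0.1209, 0.081]
tool_rot: [-0.0, -0.28, 0.96, 0.0]
contact_force: [-1.3, -0.3, 3.0]
gripper_width: 0.176
grasp_force: 22.4
```

```bash
python3 -c "
from h import *
feel(3)"
```

```text
t 17.75 lever,r,Ftan,Frad,Fz [7.15000e-01 1.00948e+02 2.60000e-02 1.66500e+00 1.84800e+00] Ftan each [ 0.4 -0.8  0.5] w 0.177
```

```bash
python3 -c "
from h import *
p=bot.read_camera('scene'); lm(p,['specimen','jaw','post_top']); save(p,'s2.png')
cv2.imwrite('pics/s2c.png',cv2.resize(cv2.imread('pics/s2.png')[140:290,180:380],(800,600)))"
```

```text
specimen [([0.538, 0.0639, 0.0197], 0.58)]
jaw [([0.5375, 0.0431, 0.0156], 0.69)]
post_top [([0.4848, -0.1182, 0.1091], 0.63), ([0.7401, 0.2969, -0.0006], 0.51)]
```

View pics/s2c.png

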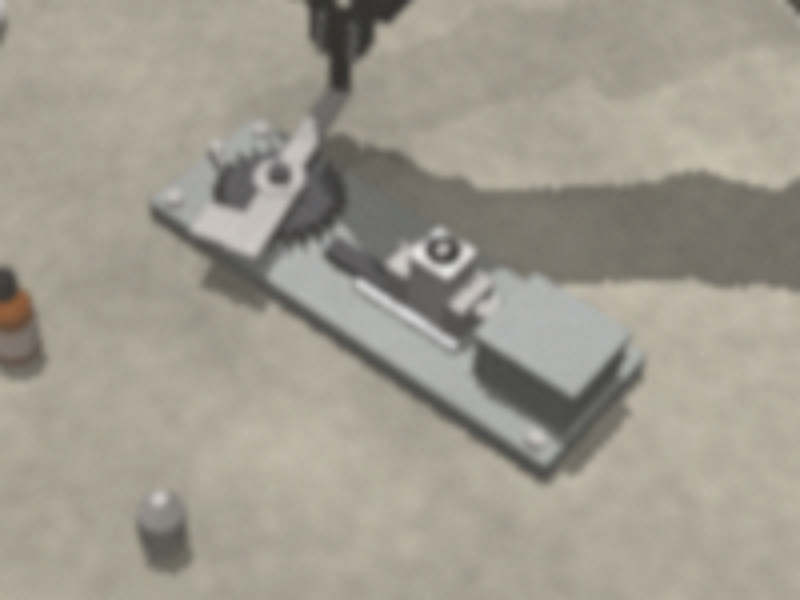

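send_rows --deltas "-0.0011 0.0148 0 8.5; -0.0044 0.0292 0 17; -0.0097 0.0431 0 25.5; -0.0171 0.0559 0 34; -0.0235 0.0644 0 40"

```text
t: 18.45
eef_pos: [0.4701, -0.0518, 0.0811]
tool_rot: [0.001, 0.067, 0.998, 0.0]
contact_force: [4.5, -3.0, -8.4]
gripper_width: 0.178
grasp_force: 21.4
```

send_rows --deltas "0 0.001 0 0; 0 0.001 0 0"

```text
t: 18.65
eef_pos: [0.4701, -0.0515, 0.0811]
tool_rot: [0.001, 0.063, 0.998, 0.0]
contact_force: [3.9, -1.1, -6.1]
gripper_width: 0.179
grasp_force: 21.7
```

```bash
python3 -c "
from h import *
feel(1)"
```

```text
t 18.65 lever,r,Ftan,Frad,Fz [ 2.00000e-03  1.00723e+02 -4.24000e-01 -4.06300e+00 -6.12600e+00] Ftan each [-0.4] w 0.179
```

send_rows --deltas "-0.0011 -0.0148 0 -8.5; -0.0044 -0.0292 0 -17; -0.0097 -0.0431 0 -25.5"

```text
t: 18.95
eef_pos: [0.4726, -0.0954, 0.0811]
tool_rot: [-0.001, -0.162, 0.987, 0.001]
contact_force: [-0.7, 2.8, -0.1]
gripper_width: 0.178
grasp_force: 22.2
```

```bash
python3 -c "
from h import *
feel(3)"
```

```text
t 19.05 lever,r,Ftan,Frad,Fz [  0.456 100.804   2.476   0.382  -0.588] Ftan each [2.9 1.3 3.2] w 0.179
```

send_rows --deltas "-0.0011 -0.0148 0 -8.5; -0.003 -0.0245 0 -14.5; -0.003 -0.0257 0 -15"

```text
t: 19.35
eef_pos: [0.4829, -0.1192, 0.081]
tool_rot: [-0.001, -0.284, 0.959, 0.001]
contact_force: [-6.4, 3.0, 7.4]
gripper_width: 0.18
grasp_force: 23.1
```

```bash
python3 -c "
from h import *
feel(4)"
```

```text
t 19.5 lever,r,Ftan,Frad,Fz [  0.697 100.901   4.642   4.179   6.011] Ftan each [5.8 5.1 3.7 3.9] w 0.181
```

send_rows --deltas "-0.0011 0.0148 0 8.5; -0.0044 0.0292 0 17; -0.0097 0.0431 0 25.5; -0.0171 0.0559 0 34; -0.0235 0.0644 0 40"

```text
t: 20.0
eef_pos: [0.4702, -0.051, 0.0812]
tool_rot: [0.002, 0.064, 0.998, 0.0]
contact_force: [6.5, -7.9, -10.9]
gripper_width: 0.177
grasp_force: 21.8
```

send_rows --deltas "0 0.001 0.0005 0; 0 0.001 0.0005 0"

```text
t: 20.2
eef_pos: [0.4702, -0.0513, 0.0811]
tool_rot: [0.002, 0.061, 0.998, -0.0]
contact_force: [2.9, -1.8, -0.8]
gripper_width: 0.179
grasp_force: 22.4
```

```bash
python3 -c "
from h import *
feel(1)"
```

```text
t 20.2 lever,r,Ftan,Frad,Fz [ -0.    100.572  -1.298  -3.133  -0.843] Ftan each [-1.3] w 0.179
```

send_rows --deltas "-0.0003 -0.0073 0 -4.2; -0.0011 -0.0148 0 -8.5"

```text
t: 20.4
eef_pos: [0.4689, -0.0653, 0.0811]
tool_rot: [0.001, -0.015, 1.0, 0.001]
contact_force: [0.5, 3.9, 2.5]
gripper_width: 0.177
grasp_force: 22.8
```

```bash
python3 -c "
from h import *
feel(4)"
```

```text
t 20.55 lever,r,Ftan,Frad,Fz [  0.146 100.632   3.014  -1.087   2.296] Ftan each [3.9 2.7 2.7 2.7] w 0.181
```

send_rows --deltas "-0.0003 -0.0073 0 -4.2; -0.0011 -0.0148 0 -8.5"

```text
t: 20.75
eef_pos: [0.4696, -0.0793, 0.081]
tool_rot: [-0.0, -0.089, 0.996, 0.001]
contact_force: [-2.7, 6.4, 8.7]
gripper_width: 0.175
grasp_force: 23.4
```

```bash
python3 -c "
from h import *
feel(4)"
```

```text
t 20.9 lever,r,Ftan,Frad,Fz [  0.287 100.609   5.498   1.297   8.019] Ftan each [6.7 5.7 5.1 4.6] w 0.182
```

send_rows --deltas "-0.0003 -0.0073 -0.0005 -4.2; -0.0013 -0.0163 -0.0005 -9.3; -0.0013 -0.0163 -0.0005 -9.3"

```text
t: 21.2
eef_pos: [0.4729, -0.0956, 0.0811]
tool_rot: [-0.001, -0.169, 0.986, 0.001]
contact_force: [-3.6, 7.0, 7.1]
gripper_width: 0.177
grasp_force: 23.4
```

```bash
python3 -c "
from h import *
feel(4)"
```

```text
t 21.35 lever,r,Ftan,Frad,Fz [  0.442 100.602   6.8     1.968   6.845] Ftan each [7.7 6.3 6.8 6.4] w 0.182
```

send_rows --deltas "0 -0.0026 0 -1.5; 0 -0.0026 0 -1.5"

```text
t: 21.55
eef_pos: [0.4735, -0.0973, 0.0811]
tool_rot: [-0.001, -0.181, 0.983, 0.001]
contact_force: [-3.7, 7.1, 7.5]
gripper_width: 0.175
grasp_force: 23.4
```

```bash
python3 -c "
from h import *
feel(3)"
```

```text
t 21.65 lever,r,Ftan,Frad,Fz [  0.462 100.613   7.35    1.777   7.161] Ftan each [7.9 6.9 7.3] w 0.176
```

send_rows --deltas "-0.0011 0.0148 0 8.5; -0.0044 0.0292 0 17; -0.0086 0.0407 0 24; -0.0111 0.0459 0 27.3; -0.0115 0.0466 0 27.8"

```text
t: 22.15
eef_pos: [0.4703, -0.0513, 0.0812]
tool_rot: [0.002, 0.061, 0.998, -0.0]
contact_force: [4.7, -3.0, -4.7]
gripper_width: 0.178
grasp_force: 22.0
```

send_rows --deltas "0 0.0005 0 0; 0 0.0005 0 0"

```text
t: 22.35
eef_pos: [0.4703, -0.0514, 0.0812]
tool_rot: [0.001, 0.061, 0.998, -0.0]
contact_force: [6.0, -1.2, -5.2]
gripper_width: 0.179
grasp_force: 22.0
```

```bash
python3 -c "
from h import *
feel(2)"
```

```text
t 22.4 lever,r,Ftan,Frad,Fz [ 1.00000e-03  1.00475e+02 -3.25000e-01 -5.93500e+00 -5.28800e+00] Ftan each [-0.3 -0.4] w 0.181
```

send_rows --deltas "-0.0003 -0.0073 0 -4.2; -0.0011 -0.0148 0 -8.5"

```text
t: 22.6
eef_pos: [0.469, -0.0647, 0.0811]
tool_rot: [0.001, -0.015, 1.0, 0.001]
contact_force: [2.0, 7.0, -0.9]
gripper_width: 0.181
grasp_force: 22.5
```

```bash
python3 -c "
from h import *
feel(4)"
```

```text
t 22.75 lever,r,Ftan,Frad,Fz [  0.137 100.529   6.153  -2.555  -2.017] Ftan each [7.  6.1 5.5 6. ] w 0.182
```

send_rows --deltas "-0.0003 0.0073 0 4.2; -0.0011 0.0148 0 8.5; -0.0011 0.0153 0 8.5; -0.0011 0.0153 0 8.5"

```text
t: 23.15
eef_pos: [0.4704, -0.0514, 0.0812]
tool_rot: [0.002, 0.061, 0.998, -0.0]
contact_force: [5.0, -2.9, -5.9]
gripper_width: 0.179
grasp_force: 22.1
```

```bash
python3 -c "
from h import *
feel(2)"
```

```text
t 23.2 lever,r,Ftan,Frad,Fz [  0.    100.426  -1.541  -5.674  -5.48 ] Ftan each [-2.1 -1. ] w 0.182
```

send_rows --deltas "0 0 0 0; 0 0 0 0; 0 0 0 0" --claw 0.5

```text
t: 23.5
eef_pos: [0.4683, -0.0509, 0.081]
tool_rot: [-0.0, 0.06, 0.998, 0.0]
contact_force: [-0.5, 0.2, -0.2]
gripper_width: 0.497
grasp_force: 0.0
```

send_rows --deltas "0 0 -0.02 0; 0 0 -0.06 0; 0 0 -0.1 0; 0 0 -0.14 0; 0 0 -0.14 0"

```text
t: 24.0
eef_pos: [0.4718, -0.0512, 0.2261]
tool_rot: [0.005, 0.06, 0.998, 0.001]
contact_force: [0.9, -1.0, -0.3]
gripper_width: 0.498
grasp_force: 0.0
```

```bash
python3 - <<'E'
from h import *
p=bot.read_camera('wrist'); save(p,'w7.png'); lm(p,['post_top','wheel_axis','specimen'])
d=bot.masks_of(p,'post_top')
c=wcloud(p,d[0]['mask']); t=c[c[:,2]>.1]; print(len(t),t.mean(0))
E
```

```text
post_top [([0.4703, -0.0529, 0.1093], 0.75)]
wheel_axis []
specimen [([0.5337, 0.0722, 0.0217], 0.8)]
267 [ 0.47009954 -0.05277184  0.10907512]
```

View pics/w7.png

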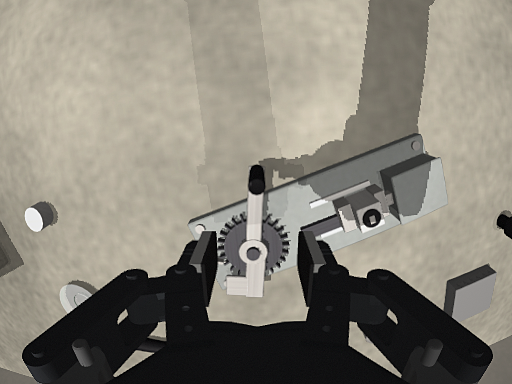

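```bash
python3 -c "
from h import *
print(bot.hand_in())"
```

```text
the job is handed in; nothing more can be done
None
```

The block is clamped in the vise against the bottomed-out rear jaw, at about 37 N at rest as estimated from the load felt on the lever (peak about 50 N). The lever is back at its rest stop, the gripper is open and clear, and the job was handed in at about 24 s.

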